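# Serve the red deck from the sprung dispenser

### The arm

A 6-joint arm with a two-finger parallel gripper is mounted at the origin on the work surface. World frame = base frame: x ahead of the robot, y to its left, z up, the work surface at z = 0. Lengths are in mm, angles in rad, forces in N, time in s.
With the tool pointing down it reaches from about 400 to 825 mm from the base axis. Payload 7 kg.
Tool frame: the origin (TCP) lies at the very end of the fingers, on their centre line; the grasp point (between the pads) lies 19 mm behind it; z points along the fingers, x is the direction in which the jaws open and shut, and the axes are right-handed (so a half turn about z gives the same grasp; the last joint's range is limited). The gripper opens to 88 mm and grips with 3 to 60 N. Pads are 19 mm wide; open, the fingers measure 130 mm over their backs; the gripper's body (78 mm by 193 mm) begins 47 mm behind the grasp point.
Start: joints at [1.579, 0.359, 0.012, 0, -1.224, -0.288], TCP at [186.42, 648.724, 226.561] pointing down, gripper open.
Joint ranges: [-3.07, 3.07], [-1.43, 2.12], [-1.02, 1.25], [-3.03, 1.67], [-3.05, -0], [-3.03, 3.03]. Speed limits (rad/s): [2.39, 2.39, 3.01, 3.14, 3.14, 3.14].

### API

Orientations are given as a unit quaternion [w, x, y, z].
In Python, from workcell import * gives the robot as it stands.
- The arm moves only by the shell command python3 -m crank 'ROWS' [FORCE]. ROWS is JSON, a list of rows, each a list of 5 numbers: the shift along the tool's x, y, z in m, then the turn about the tool's z in rad, then the closure in counts, from 0 (fully open) to 255 (shut). A call has 1 to 8 rows; each row is the pose to reach, as a shift and turn from the pose measured when the call began, along the tool's axes at that moment; what a row does not reach only later rows make up. A row lasts 1/10 s, in which the tool goes at most 50 mm and 8.59 degrees, less where a joint would pass 70% of its speed; a pose out of reach is approached as far as the arm can. A call with a gripper value outside its range is refused whole. The fingers move at their own pace and stop on an object; FORCE is the grip in N (left out, the last holds). Time passes only in rows, so rows that repeat a pose let the fingers close. It gives the time, the measured TCP pose, the force and the opening at its end, in the units of the state.
- observe(): the state, without advancing time (a new reading comes with each control period).
- camera(name): name is "scene" or "side" or "wrist"; returns the picture (480x640x3 uint8, blue, green, red); there is no depth.
- camera_params(name): a dict with "vertical_fov" (degrees; the focal length in pixels is half the picture's height over the tangent of half this angle, whatever the lens; pixels are square), "cx", "cy" (the principal point, pixels), "k1" (the pictures are not rectified: a ray, as slopes to the right and down, at radius r is drawn at 1 + k1 r^2 times it, then the intrinsics apply), "R" (3x3) and "t" (3): a world point X has camera coordinates R X + t; the wrist camera has in their place "T_tool_cam" (4x4, takes a point from camera to tool coordinates, whose origin is the TCP and whose axes are the tool frame's). Camera axes: x right, y down, z forward; pixel columns grow to the right and rows downward; lengths in mm; the calibration is good to about 2 mm. A picture is of the moment at which its call begins: read the wrist's pose just before it. camera_params takes no time and is no camera call.
- sign_off(): hands the job in, once; it reports no verdict.
The state is a dict: "clock": time; "qpos": joint angles; "joint_vel": joint speeds; "tau": joint torques, N m; "tcp_pos": TCP position; "tcp_rot": TCP orientation; "ft_force": force on the tool from outside, world axes, zero at the start; "torque": the same for the moment, N m; "finger_gap": finger opening in mm.
Only numpy, scipy, OpenCV 4.12 (cv2) and the standard library are available. Lean on these libraries where they do the work, as an engineer would, in place of code of your own. Each camera call takes 0.05 s, during which the arm holds its last target.

### The job

Serve the red deck from the two-lane dispenser: with one fingertip press down the yellow key of the red deck's lane, and have the other finger standing on the open slide to catch the deck as it springs out, before it slides over the lip. Do not pinch or lift it, and leave the blue deck and everything else on the counter where it is. Finish still holding: key held down with the one finger, the deck lying still on the slide against the other.

Things in the scene. Friction and masses are not known exactly. Their poses are not given: they have to be found in the camera images.
- dispenser: deck dispenser, black plastic and steel, 230 mm wide, 280 long, 120 high at the back, fixed. Origin: on the counter under the gate line, midway; -x is its front, the way the decks come out, +y its left. Two lanes, each 70 mm wide, on one polished slide falling 18 degrees to the front. Side walls: 28 mm high behind the gates, 10 mm in front; the outer ones 4 mm thick, the middle one 8
- slide (a point): point on the steel slide at the gate line, midway between the lanes, 50 mm above the counter; x up the slope, y left, z square off the steel. Lane centres at y = +38.5 and -38.5 mm, decks' front faces at x = 0, lip at x = -115 (14 mm above the counter). In front of the gates the slide is open and bare; a deck let go is over the lip in under half a second
- left_key (a joint): left lane's key, slides straight down: 0 up, 0.012 m fully down; 2 N to start, 5 N fully down. It carries its lane's gate, a steel strip 8 mm proud of the slide, which frees the deck from about 0.0085; then a sprung paddle pushes the deck with 2 N for 40 mm. Let go, the gate kicks up under the deck
- right_key (a joint): the right lane's key, the same as the left
- left_pad (a point): centre of the top of the left key's yellow pad, level, 32 mm along the lane x 26 mm. Key up, it is 56 mm above the counter, 18 mm above the slide beside it. It lies just outside the lane's outer wall: 56 mm to the left of the lane's centre line, 38 mm in front of the gate
- right_pad (a point): the same point on the right key's pad, 56 mm to the dispenser's right of the right lane's centre line and 38 mm in front of the gate
- red_deck: boxed deck of cards, red with a cream frame and diamond on top, rigid, 92 x 64 x 19 mm, about 100 g, in one of the two lanes (either). Origin: centre of its underside; x along its 92 mm length up the slope, z square off the slide
- blue_deck: the same in blue, in the other lane
- glass: drinking glass, 82 mm across, 88 mm high, on the counter in front of the slide's lip. Origin: centre of its underside (so for all below)
- dice_cup: brown dice cup, 80 mm across, 95 mm high, left of the dispenser
- chalk: blue cue chalk, 22 mm cube, at the dispenser's left front
- green_deck: green boxed deck, 92 x 64 x 19 mm, flat on the counter, right of the dispenser
- chips: stack of ten poker chips in one roll, 39 mm across, 33 mm high, at the dispenser's right front
- dart: dart lying on the counter, 130 mm long, red flights 36 mm across, right of the dispenser

How it is judged (in metres and radians):
On the way:
1. a finger presses the key of the red deck's lane and the deck springs out past the gate (((y of red_deck in the frame of slide above 0 m and value of joint left_key above 0.006 m and contact force between the fingers and left_key above 0.3 N) or (y of red_deck in the frame of slide below 0 m and value of joint right_key above 0.006 m and contact force between the fingers and right_key above 0.3 N)) and x of red_deck in the frame of slide below 0.0403 m).
At the end, for the whole second after the job is handed in: The fingers still hold the red lane's key at least 6 mm down and touch the red deck (more than 0.05 N); the deck lies at rest flat on the slide (within 4 mm of it), 12 to 110 mm out of its place, so its front has not passed the lip; the blue deck is in its place (within 8 mm) (((y of red_deck in the frame of slide above 0 m and value of joint left_key above 0.006 m and contact force between the fingers and left_key above 0.3 N) or (y of red_deck in the frame of slide below 0 m and value of joint right_key above 0.006 m and contact force between the fingers and right_key above 0.3 N)) and contact force between the fingers and red_deck above 0.05 N and contact force between red_deck and dispenser above 0.2 N and x of red_deck in the frame of slide between -0.0637 and 0.0343 m and z of red_deck in the frame of slide below 0.004 m and linear speed of red_deck below 0.02 m/s and distance of blue_deck from where it was at the start of the episode below 0.008 m); the arm keeps its last pose, push and grip.
It fails at once if the red deck slides over the lip (x of red_deck in the frame of slide below -0.0737 m).
It fails at once if the red deck is lifted off the slide (z of red_deck in the frame of slide above 0.01 m).
It fails at once if the red deck is pinched or pushed hard (over 15 N) (contact force between the fingers and red_deck above 15 N).
It fails at once if the blue deck is let out or moved (distance of blue_deck from where it was at the start of the episode above 0.012 m).
It fails at once if another thing on the counter is knocked or moved more than 15 mm (distance of any of glass, dice_cup, chalk, green_deck, chips, dart from where it was at the start of the episode above 0.015 m).
It also fails if it takes over 32 s, if anything falls off the work surface, if the arm or the gripper's body presses on something with over 40 N, if the wrist force passes 120 N, or if a joint passes its speed limit or range.

## Working session

There is one attempt and no reset: what is moved stays moved. The work goes in short steps, Python scripts to look and compute and a shell command to move; the robot and the scene stay as the last step left them, time stands still between calls to the robot, and variables do not carry over. Pictures are saved under pics/ and viewed, and the job is handed in when it is done.

```bash
ls; mkdir -p pics; python3 - <<'E'
from workcell import *
import cv2
s=observe(); print(s)
for n in ["scene","side","wrist"]:
    im=camera(n); cv2.imwrite(f"pics/{n}0.png",im); print(n,camera_params(n))
E
```

```text
pics
{'clock': 0.0, 'qpos': array([ 1.57907959e+00,  3.59389890e-01,  1.10571962e-02, -3.52612965e-04,
       -1.22412070e+00, -2.88088873e-01]), 'joint_vel': array([ 0.00054574, -0.00015186, -0.00088652,  0.00132723,  0.00210005,
       -0.00061348]), 'tau': array([-6.83139187e-04, -5.82720852e+01,  2.93073517e+01,  6.99724406e+00,
        7.07796498e-03, -1.50551791e-04]), 'tcp_pos': array([186.3113754 , 648.25822724, 225.61959146]), 'tcp_rot': array([-6.26180483e-04, -6.01546029e-01,  7.98837694e-01, -5.67317394e-04]), 'ft_force': array([ 0.59778762, -0.52198529,  0.62424303]), 'torque': array([ 0.05744535, -0.04451657, -0.00257955]), 'finger_gap': 87.92950254762107}
scene {'vertical_fov': 44.29700581120143, 'cx': 312.4411435007202, 'cy': 234.7578477057061, 'k1': -0.009387914537248673, 'R': array([[ 0.78194503,  0.62334676,  0.00088754],
       [ 0.35584848, -0.44521716, -0.82167727],
       [-0.51179472,  0.64282229, -0.56995234]]), 't': array([-472.71020419, -138.4321619 , 1497.19049112])}
side {'vertical_fov': 42.58740382168508, 'cx': 327.0823984626946, 'cy': 238.71535117785348, 'k1': 0.061983957607153535, 'R': array([[-0.9525356 , -0.30396629,  0.01674567],
       [-0.18388275,  0.53064902, -0.82740483],
       [ 0.2426171 , -0.7912118 , -0.56135624]]), 't': array([ 549.41759677,  152.16661925, 1000.49619536])}
wrist {'vertical_fov': 65.15541467940022, 'cx': 325.8414021046431, 'cy': 241.26814531401962, 'k1': -0.018772257003880615, 'T_tool_cam': array([[ 9.99999891e-01,  2.22024812e-04,  4.10473262e-04,
        -2.86474098e-01],
       [-3.38038276e-04,  9.51021016e-01,  3.09126047e-01,
        -8.41228085e+01],
       [-3.21735046e-04, -3.09126152e-01,  9.51020987e-01,
        -1.58237092e+02],
       [ 0.00000000e+00,  0.00000000e+00,  0.00000000e+00,
         1.00000000e+00]])}
```

View pics/scene0.png

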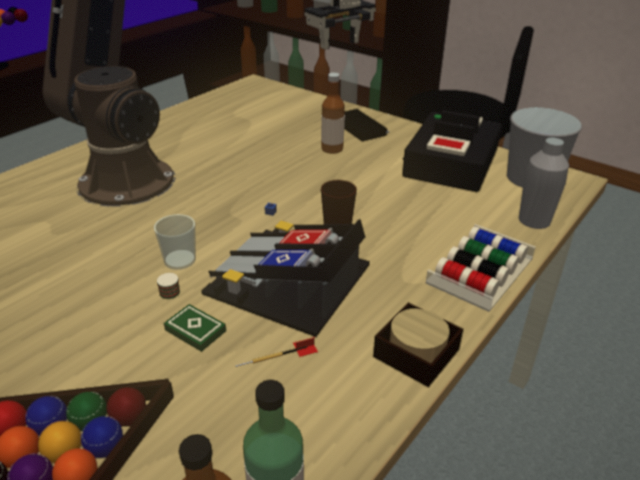

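View pics/side0.png

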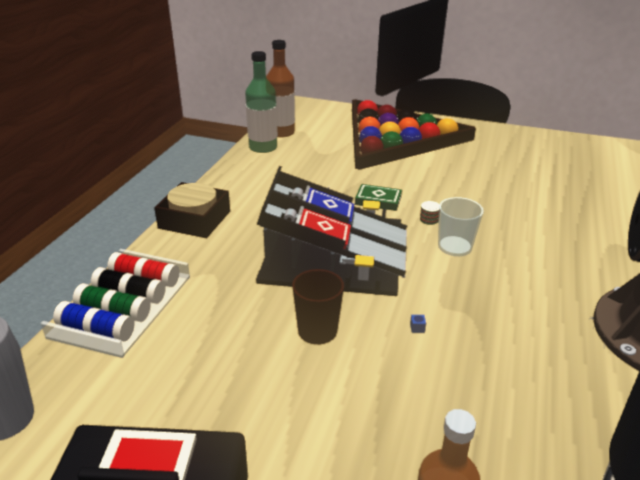

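View pics/wrist0.png

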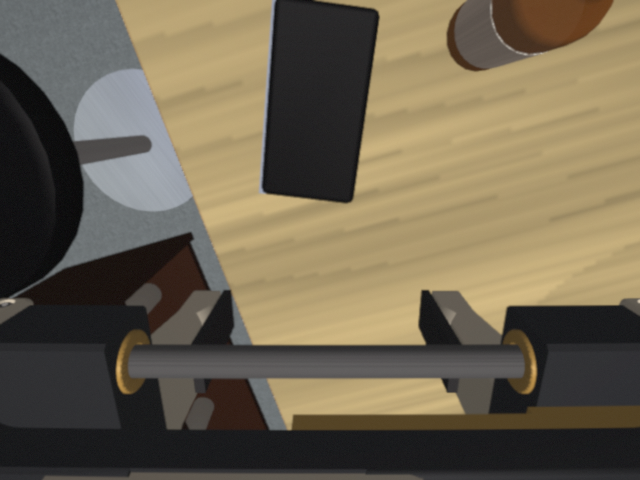

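```bash
cat > h.py <<'E'
import numpy as np, cv2
from workcell import *
def K(p):
    f=240/np.tan(np.radians(p["vertical_fov"])/2)
    return f
def ray(p,uv,pose=None):
    f=K(p); d=np.array([(uv[0]-p["cx"])/f,(uv[1]-p["cy"])/f]); s=d.copy()
    for _ in range(20): s=d/(1+p["k1"]*(s@s))
    v=np.array([s[0],s[1],1.])
    if "R" in p:
        R=np.array(p["R"]);t=np.array(p["t"]); o=-R.T@t; v=R.T@v
    else:
        from scipy.spatial.transform import Rotation as Ro
        q=pose["tcp_rot"]; Rt=Ro.from_quat([q[1],q[2],q[3],q[0]]).as_matrix()
        T=p["T_tool_cam"]; o=Rt@T[:3,3]+pose["tcp_pos"]; v=Rt@T[:3,:3]@v
    return o,v/np.linalg.norm(v)
def onz(r,z): o,v=r; return o+v*(z-o[2])/v[2]
def tri(rs):
    A=np.zeros((3,3));b=np.zeros(3)
    for o,v in rs:
        P=np.eye(3)-np.outer(v,v);A+=P;b+=P@o
    X=np.linalg.solve(A,b)
    return X,[np.linalg.norm((np.eye(3)-np.outer(v,v))@(X-o)) for o,v in rs]
def proj(p,X):
    c=np.array(p["R"])@X+p["t"]; s=c[:2]/c[2]; s=s*(1+p["k1"]*(s@s)); return s*K(p)+[p["cx"],p["cy"]]
E
python3 - <<'E'
import cv2
a=cv2.imread('pics/scene0.png')[195:335,195:375]; cv2.imwrite('pics/sc_crop.png',cv2.resize(a,None,fx=4.2,fy=4.2,interpolation=cv2.INTER_CUBIC))
a=cv2.imread('pics/side0.png')[160:300,250:420]; cv2.imwrite('pics/sd_crop.png',cv2.resize(a,None,fx=4.2,fy=4.2,interpolation=cv2.INTER_CUBIC))
E
```

```text
(no output)
```

View pics/sc_crop.png

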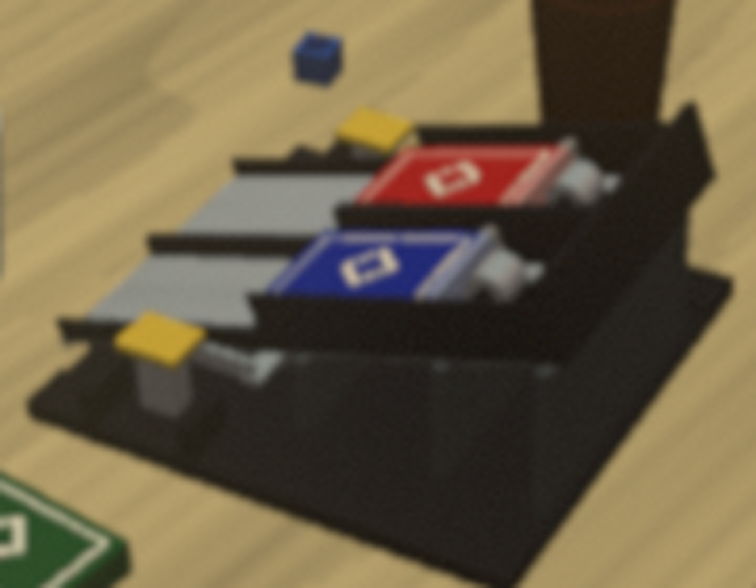

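View pics/sd_crop.png

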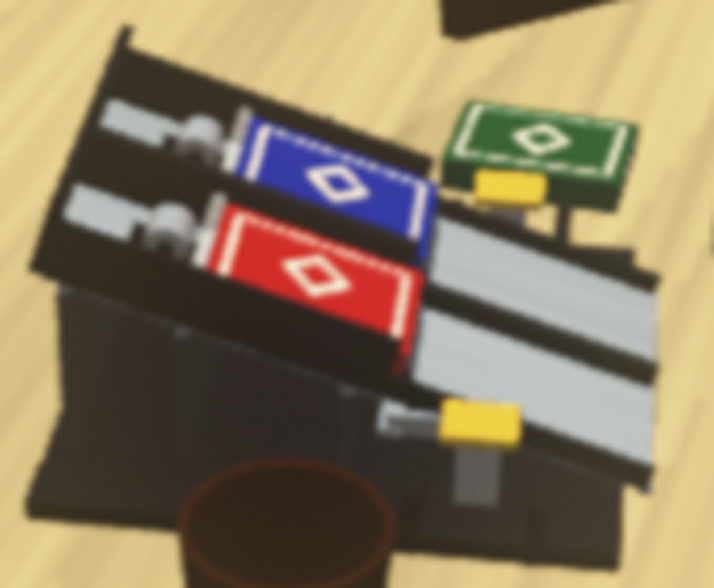

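```bash
python3 - <<'E'
from h import *
ps=camera_params("scene");pd=camera_params("side")
S=lambda x,y:np.array([195+(x+.5)/4.2-.5,195+(y+.5)/4.2-.5]); D=lambda x,y:np.array([250+(x+.5)/4.2-.5,160+(y+.5)/4.2-.5])
pts={'red':(S(453,179),D(317,276)),'blue':(S(369,266),D(337,183)),'lpad':(S(377,127),D(481,418)),'rpad':(S(162,335),D(511,184)),
 'chalk':(S(318,60),None)}
P={}
for k,(a,b) in pts.items():
    if b is None: continue
    P[k],e=tri([ray(ps,a),ray(pd,b)]); print(k,P[k].round(1),np.round(e,1))
for k in('lpad','rpad'):
    print(k,onz(ray(ps,pts[k][0]),56).round(1),onz(ray(pd,pts[k][1]),56).round(1))
print('chalk',onz(ray(ps,S(318,60)),11), onz(ray(pd,(418,324)),11))
# diamond height: slide 46 up, 19 off
h=50+46*np.sin(np.radians(18))+19*np.cos(np.radians(18)); print('h',h)
for k in('red','blue'):
    print(k,onz(ray(ps,pts[k][0]),h).round(1),onz(ray(pd,pts[k][1]),h).round(1))
yl=P['red']-P['blue']; print('yaw red-blue',np.degrees(np.arctan2(-yl[0],yl[1])),np.hypot(*yl[:2]))
yl=P['lpad']-P['rpad']; print('yaw pads',np.degrees(np.arctan2(-yl[0],yl[1])),np.hypot(*yl[:2]))
print('dice cup rim', onz(ray(pd,(318,288)),95), onz(ray(ps,(338.5,189)),95))
print('glass', onz(ray(pd,(460,208)),88), onz(ray(ps,(176,224)),88))
E
```

```text
red [583.2  -4.3  80.5] [0.1 0.1]
blue [597.7 -79.9  81.1] [0.5 0.5]
lpad [499.5  36.6  53.5] [0.6 0.6]
rpad [ 533.9 -148.9   53.9] [0.4 0.4]
lpad [502.6  33.8  56. ] [498.3  39.4  56. ]
rpad [ 536.5 -150.6   56. ] [ 532.9 -145.8   56. ]
chalk [388.89747255 114.06245394  11.        ] [384.84042971 121.83167312  11.        ]
h 82.2848555508555
red [584.7  -6.3  82.3] [582.4  -1.5  82.3]
blue [598.2 -81.2  82.3] [597.5 -77.6  82.3]
yaw red-blue 10.875652543605606 77.01270427405946
yaw pads 10.522042260945787 188.60210762499892
dice cup rim [533.39737026 186.29676864  95.        ] [541.7921278 168.9267224  95.       ]
glass [ 362.02912858 -131.18456403   88.        ] [ 363.82770733 -134.39086324   88.        ]
```

```bash
python3 - <<'E'
from h import *
ps=camera_params("scene");pd=camera_params("side")
b=onz(ray(ps,(332,146)),0); print('bottle base',b)
print('bottle top',tri([ray(ps,(333.5,76)),ray(pd,(460,420))]))
print('black thing',onz(ray(ps,(340,120)),0), onz(ray(ps,(435,180)),0),onz(ray(ps,(410,150)),60))
from scipy.spatial.transform import Rotation as Ro
s=observe();q=s["tcp_rot"];R=Ro.from_quat([q[1],q[2],q[3],q[0]]).as_matrix();print(R.round(4))
yaw=np.radians(10.7)
for o in ([400,250],[502.3,6.9]):
    d=np.array([*o,160])-s["tcp_pos"]; print(o,'tool shift',(R.T@d).round(1))
xt=np.array([np.sin(yaw),-np.cos(yaw),0]); xl=R.T@xt; print('turn',np.arctan2(xl[1],xl[0]))
E
```

```text
bottle base [290.53984334 482.15565444   0.        ]
bottle top (array([300.57851844, 466.94823795, 209.08763554]), [np.float64(0.9990413063183105), np.float64(0.99904130631815)])
black thing [ 2.02183280e+02  6.40127667e+02 -1.13686838e-13] [611.88632117 491.12038066   0.        ] [532.40669909 490.22843213  60.        ]
[[-2.762e-01 -9.611e-01 -2.000e-04]
 [-9.611e-01  2.762e-01 -1.200e-03]
 [ 1.300e-03 -1.000e-04 -1.000e+00]]
[400, 250] tool shift [ 323.8 -315.4   66.3]
[502.3, 6.9] tool shift [ 529.2 -480.9   66.6]
turn -0.4665886759685708
```

```bash
python3 -m crank '[[0,0,-0.045,0,0],[0,0,-0.09,0,0],[0.035,-0.032,-0.09,0,0],[0.07,-0.064,-0.09,0,0],[0.105,-0.096,-0.09,0,0],[0.14,-0.128,-0.09,0,0],[0.175,-0.16,-0.09,0,0],[0.21,-0.19,-0.09,0,0]]'; python3 - <<'E'
from h import *
from scipy.spatial.transform import Rotation as Ro
s=observe();q=s["tcp_rot"];R=Ro.from_quat([q[1],q[2],q[3],q[0]]).as_matrix()
yaw=np.radians(10.7)
d=np.array([502.3,6.9,180])-s["tcp_pos"]; print('tool shift',(R.T@d).round(1))
xt=np.array([np.sin(yaw),-np.cos(yaw),0]); xl=R.T@xt; print('turn',np.arctan2(xl[1],xl[0]),s["qpos"])
E
```

```text
clock: 0.95
tcp_pos: [311.4, 392.2, 316.0]
tcp_rot: [-0.0, -0.602, 0.799, -0.0]
ft_force: [0.9, 0.1, -0.1]
finger_gap: 87.6
tool shift [ 317.4 -289.8  136.5]
turn -0.4664821487674745 [ 1.29279267e+00  1.96112458e-02 -2.11581038e-01  1.44412864e-04
 -1.34091461e+00 -1.76097880e-03]
```

```bash
python3 -m crank '[[0.034,-0.031,0,0,0],[0.068,-0.062,0,-0.06,130],[0.102,-0.093,0.01,-0.13,130],[0.136,-0.124,0.02,-0.2,130],[0.17,-0.155,0.03,-0.27,130],[0.204,-0.186,0.04,-0.34,130],[0.238,-0.217,0.05,-0.4,130],[0.272,-0.248,0.06,-0.4665,130]]'; python3 - <<'E'
from h import *
from scipy.spatial.transform import Rotation as Ro
s=observe();q=s["tcp_rot"];R=Ro.from_quat([q[1],q[2],q[3],q[0]]).as_matrix()
yaw=np.radians(10.7)
d=np.array([502.3,6.9,180])-s["tcp_pos"]; print('tool shift',(R.T@d).round(1))
xt=np.array([np.sin(yaw),-np.cos(yaw),0]); xl=R.T@xt; print('turn',np.arctan2(xl[1],xl[0]),s["qpos"])
E
```

```text
clock: 1.75
tcp_pos: [475.0, 60.4, 256.2]
tcp_rot: [0.0, 0.771, -0.637, 0.0]
ft_force: [0.8, 1.2, 0.9]
finger_gap: 43.7
tool shift [ 57.6 -16.7  76.3]
turn 0.002825560774656372 [ 5.39249328e-01  9.71177662e-03 -3.57055754e-01  9.14887029e-04
 -1.20415154e+00  1.22079469e+00]
```

```bash
python3 -m crank '[[0.03,-0.008,0.03,0.0028,130],[0.0576,-0.0167,0.06,0.0028,130],[0.0576,-0.0167,0.0763,0.0028,130],[0.0576,-0.0167,0.0763,0.0028,130]]'; python3 - <<'E'
from h import *
s=observe(); np.save('s1.npy',[*s["tcp_pos"],*s["tcp_rot"]]); print(s["tcp_pos"],s["tcp_rot"],s["finger_gap"])
for n in("wrist","side","scene"): cv2.imwrite(f"pics/{n}1.png",camera(n))
a=cv2.imread('pics/side1.png')[120:300,250:450]; cv2.imwrite('pics/sd1_crop.png',cv2.resize(a,None,fx=3.3,fy=3.3,interpolation=cv2.INTER_CUBIC))
E
```

```text
clock: 2.15
tcp_pos: [500.6, 5.4, 177.3]
tcp_rot: [0.003, 0.769, -0.639, -0.001]
ft_force: [-0.7, 0.5, 0.7]
finger_gap: 42.9
[500.61856317   5.44219304 177.25603146] [ 0.00253527  0.76918186 -0.63902382 -0.00118268] 42.863571399028466
```

View pics/wrist1.png

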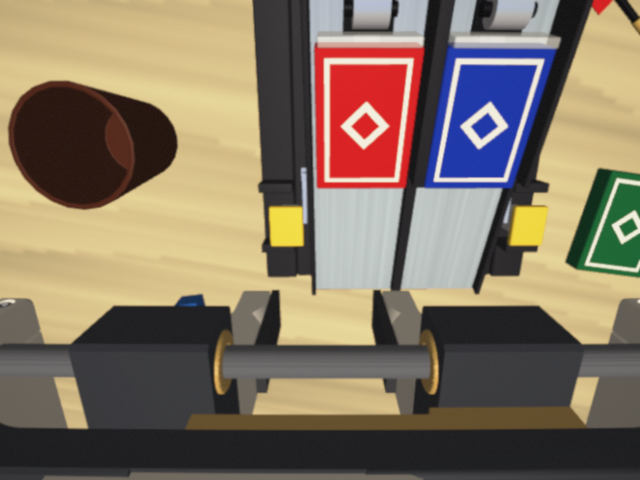

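View pics/sd1_crop.png

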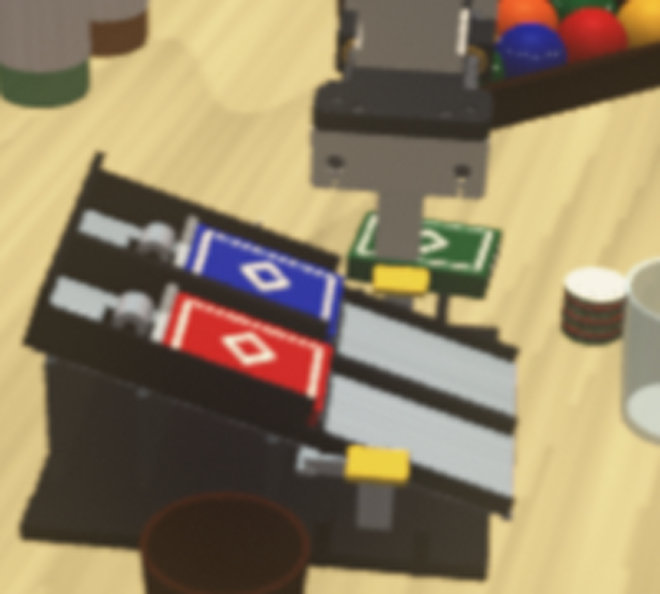

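```bash
python3 - <<'E'
from h import *
from scipy.spatial.transform import Rotation as Ro
w=np.load('s1.npy'); pose={"tcp_pos":w[:3],"tcp_rot":w[3:]}
im=cv2.imread('pics/wrist1.png'); p=camera_params("wrist")
hsv=cv2.cvtColor(im,cv2.COLOR_BGR2HSV)
m=cv2.inRange(hsv,(22,150,150),(34,255,255)); n,_,st,c=cv2.connectedComponentsWithStats(m)
for i in range(1,n):
    if st[i,4]>200: print(st[i],c[i],onz(ray(p,c[i],pose),56).round(1))
h=82.28
for k,uv in dict(red=(365.5,126),blue=(484,125)).items(): print(k,onz(ray(p,uv,pose),h).round(1))
R=Ro.from_quat([w[4],w[5],w[6],w[3]]).as_matrix(); print(R.round(4))
T=p["T_tool_cam"]
for X in [(-21.5,-9.5,0),(-21.5,9.5,0),(-21.5,-9.5,-38),(-31.5,-9.5,0),(-42.5,-9.5,0)]:
    c=np.linalg.inv(T)@[*X,1]; s=c[:2]/c[2]; s=s*(1+p["k1"]*(s@s)); print(X,(s*K(p)+[p["cx"],p["cy"]]).round(0))
a=im[270:420,180:480]; cv2.imwrite('pics/w1c.png',cv2.resize(a,None,fx=2.6,fy=2.6,interpolation=cv2.INTER_CUBIC))
E
```

```text
[ 269  206   35   41 1351] [285.81643227 225.96595115] [500.   36.8  56. ]
[ 510  206   38   40 1296] [528.02854938 225.35108025] [ 535.  -147.9   56. ]
red [583.6  -5.   82.3]
blue [598.5 -80.2  82.3]
[[ 0.1833 -0.983  -0.0051]
 [-0.9831 -0.1833 -0.0024]
 [ 0.0014  0.0054 -1.    ]]
(-21.5, -9.5, 0) [280. 289.]
(-21.5, 9.5, 0) [282. 325.]
(-21.5, -9.5, -38) [268. 334.]
(-31.5, -9.5, 0) [258. 289.]
(-42.5, -9.5, 0) [235. 289.]
```

View pics/w1c.png

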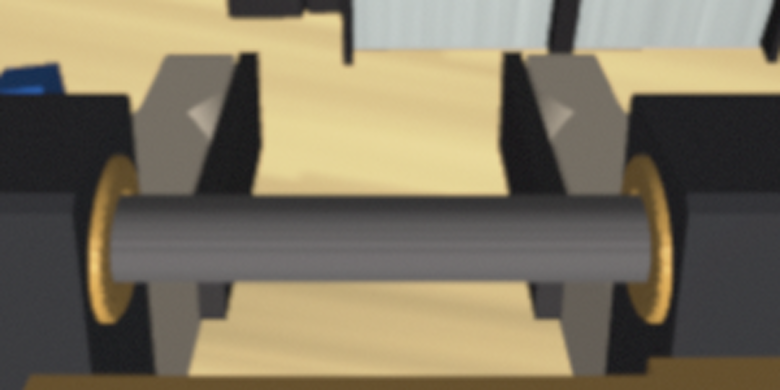

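```bash
python3 -m crank '[[-0.0012,-0.0024,0.04,0,130],[-0.0012,-0.0024,0.08,0,130],[-0.0012,-0.0024,0.107,0,130],[-0.0012,-0.0024,0.107,0,130],[-0.0012,-0.0024,0.107,0,130],[-0.0012,-0.0024,0.107,0,130]]'; python3 - <<'E'
from h import *
from scipy.spatial.transform import Rotation as Ro
s=observe();q=s["tcp_rot"];R=Ro.from_quat([q[1],q[2],q[3],q[0]]).as_matrix()
yaw=np.radians(10.7)
d=np.array([502.7,7,62])-s["tcp_pos"]; print(s["tcp_pos"],'tool shift',(R.T@d).round(1))
xt=np.array([np.sin(yaw),-np.cos(yaw),0]); xl=R.T@xt; print('turn',np.arctan2(xl[1],xl[0]),s["ft_force"],s["finger_gap"]);print(R.round(4))
for n in("wrist","side","scene"): cv2.imwrite(f"pics/{n}2.png",camera(n))
a=cv2.imread('pics/side2.png')[120:300,250:450]; cv2.imwrite('pics/sd2_crop.png',cv2.resize(a,None,fx=3.3,fy=3.3,interpolation=cv2.INTER_CUBIC))
a=cv2.imread('pics/scene2.png')[170:310,190:370]; cv2.imwrite('pics/sc2_crop.png',cv2.resize(a,None,fx=4,fy=4,interpolation=cv2.INTER_CUBIC))
E
```

```text
clock: 2.9
tcp_pos: [506.7, 9.7, 76.3]
tcp_rot: [-0.002, 0.771, -0.637, 0.002]
ft_force: [0.9, 0.0, 0.1]
finger_gap: 43.1
[506.74604527   9.73871516  76.32306699] tool shift [ 1.9  4.6 14.3]
turn 0.0019427135366886306 [0.91078477 0.00101919 0.09572897] 43.088743220388935
[[ 1.876e-01 -9.822e-01  5.200e-03]
 [-9.823e-01 -1.876e-01  3.000e-04]
 [ 6.000e-04 -5.100e-03 -1.000e+00]]
```

View pics/wrist2.png

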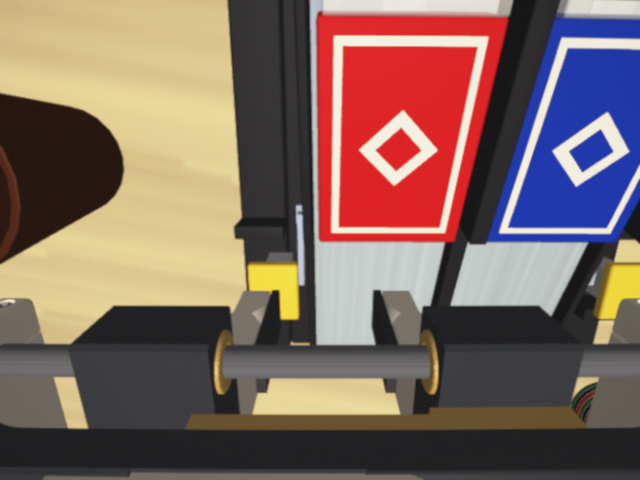

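View pics/sd2_crop.png

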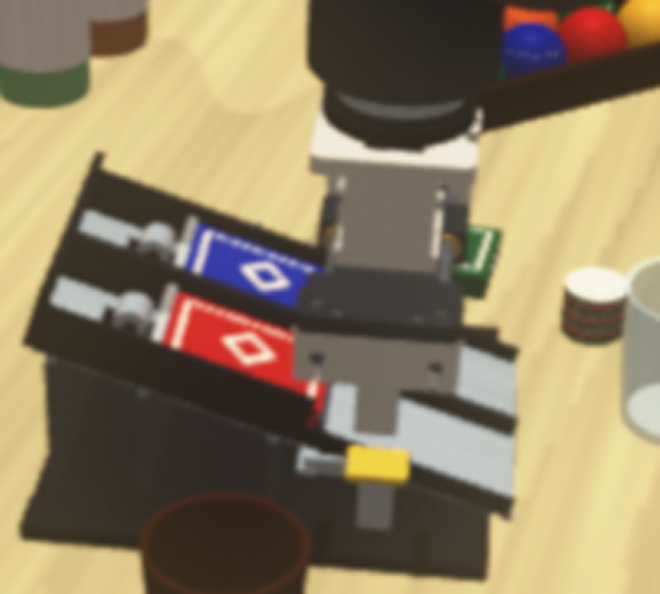

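View pics/sc2_crop.png

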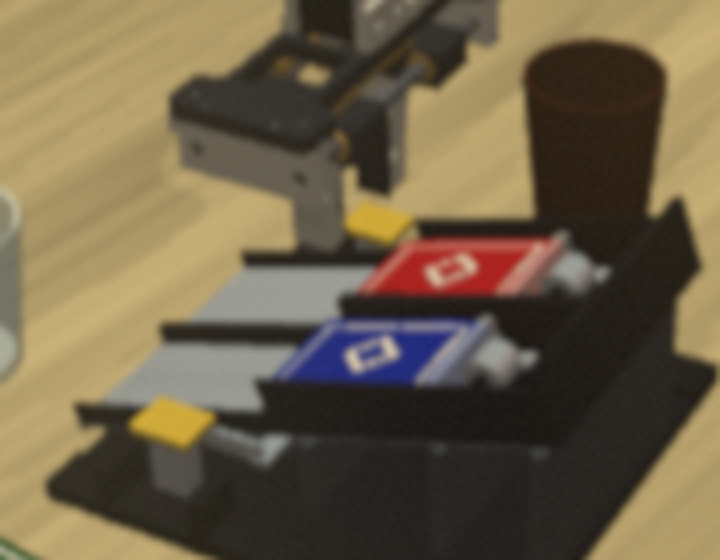

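```bash
python3 -m crank '[[0.002,0.0046,0.008,0.002,130],[0.002,0.0046,0.0155,0.002,130],[0.002,0.0046,0.0155,0.002,130],[0.002,0.0046,0.0155,0.002,130],[0.002,0.0046,0.0155,0.002,130],[0.002,0.0046,0.0155,0.002,130],[0.002,0.0046,0.0155,0.002,130],[0.002,0.0046,0.0155,0.002,130]]'; python3 - <<'E'
from h import *
from scipy.spatial.transform import Rotation as Ro
s=observe();q=s["tcp_rot"];R=Ro.from_quat([q[1],q[2],q[3],q[0]]).as_matrix()
yaw=np.radians(10.7)
d=np.array([502.7,7,62])-s["tcp_pos"]; print(s["tcp_pos"],'tool shift',(R.T@d).round(1))
xt=np.array([np.sin(yaw),-np.cos(yaw),0]); xl=R.T@xt; print('turn',np.arctan2(xl[1],xl[0]),s["ft_force"],s["finger_gap"]);print(R.round(4))
E
```

```text
clock: 3.85
tcp_pos: [502.1, 6.5, 60.2]
tcp_rot: [-0.002, 0.77, -0.638, 0.002]
ft_force: [0.1, 0.8, 0.1]
finger_gap: 42.8
[502.10496093   6.54669019  60.23729219] tool shift [-0.3 -0.7 -1.8]
turn -0.0008677558280426827 [0.11492112 0.75898595 0.09102924] 42.77186914871658
[[ 1.848e-01 -9.828e-01  4.500e-03]
 [-9.828e-01 -1.848e-01  4.000e-04]
 [ 4.000e-04 -4.500e-03 -1.000e+00]]
```

```bash
python3 -m crank '[[0,0,0.003,0,130],[0,0,0.006,0,130],[0,0,0.009,0,130],[0,0,0.009,0,130],[0,0,0.009,0,130],[0,0,0.009,0,130]]'; python3 - <<'E'
from h import *
s=observe(); print(s["tcp_pos"],s["ft_force"],s["torque"],s["finger_gap"])
for n in("wrist","side"): cv2.imwrite(f"pics/{n}3.png",camera(n))
a=cv2.imread('pics/side3.png')[120:300,250:450]; cv2.imwrite('pics/sd3_crop.png',cv2.resize(a,None,fx=3.3,fy=3.3,interpolation=cv2.INTER_CUBIC))
E
```

```text
clock: 4.45
tcp_pos: [502.3, 6.6, 51.3]
tcp_rot: [-0.002, 0.77, -0.638, 0.002]
ft_force: [-0.0, 0.8, 2.3]
finger_gap: 43.2
[502.28699875   6.62045353  51.31492252] [-0.02210933  0.84123039  2.28167792] [ 0.22177407 -0.12899887 -0.02766514] 43.21513553643721
```

View pics/wrist3.png

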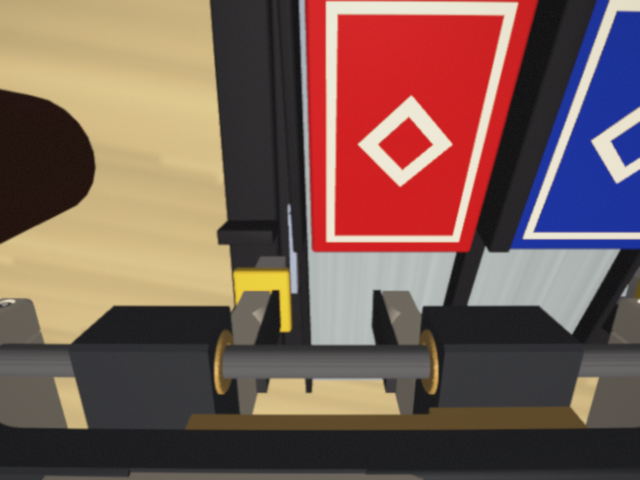

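View pics/sd3_crop.png

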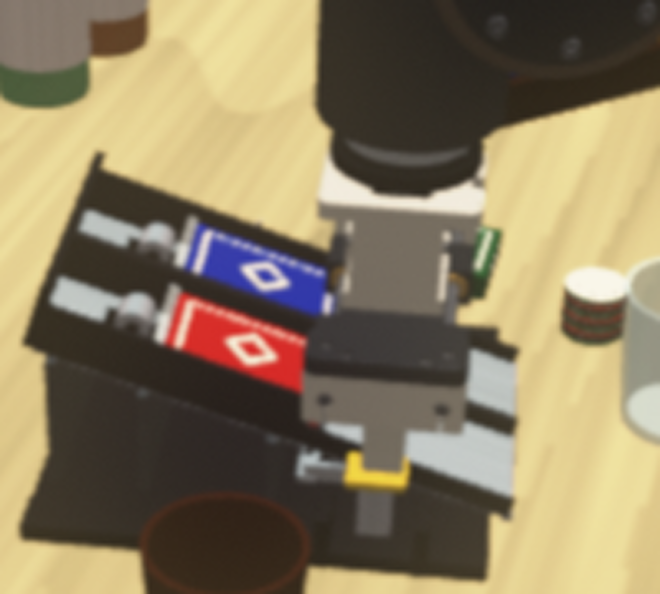

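```bash
python3 - <<'E'
from h import *
ps=camera_params("scene");pd=camera_params("side")
print(ray(ps,(300,200))[0],ray(pd,(300,200))[0])
yaw=np.radians(10.7); xt=np.array([np.sin(yaw),-np.cos(yaw),0]); yt=np.array([-np.cos(yaw),-np.sin(yaw),0])
def plane(r,tcp,off):
    o,v=r; l=((tcp+xt*off-o)@xt)/(v@xt); X=o+l*v; return (X-tcp)@yt, X[2]-tcp[2]
t2=np.array([506.7,9.7,76.3])
S=lambda x,y:(190+x/4,170+y/4)
for n,c in dict(tip=(320,250),join=(345,193),brkL=(180,165),brkR=(332,205),blkdark=(385,190)).items():
    print(n,[tuple(np.round(plane(ray(ps,S(*c)),t2,o),1)) for o in (21.5,39,55)])
D=lambda x,y:(250+x/3.3,120+y/3.3)
t3=np.array([502.3,6.6,51.3])
for n,c in dict(tip=(380,470),brkL=(303,420),brkR=(463,430),).items():
    print(n,[tuple(np.round(plane(ray(pd,D(*c)),t3,o),1)) for o in (-21.5,-39,-55,-65)])
E
```

```text
[1185.1484533  -729.3974219   740.00021072] [308.58315316 877.86175317 678.33781591]
tip [(np.float64(6.3), np.float64(-13.9)), (np.float64(-5.0), np.float64(0.4)), (np.float64(-15.3), np.float64(13.4))]
join [(np.float64(-10.0), np.float64(25.6)), (np.float64(-20.9), np.float64(39.0)), (np.float64(-30.9), np.float64(51.3))]
brkL [(np.float64(89.1), np.float64(12.4)), (np.float64(76.1), np.float64(26.2)), (np.float64(64.2), np.float64(38.7))]
brkR [(np.float64(-2.0), np.float64(16.0)), (np.float64(-13.2), np.float64(29.7)), (np.float64(-23.3), np.float64(42.1))]
blkdark [(np.float64(-33.0), np.float64(34.4)), (np.float64(-43.5), np.float64(47.6)), (np.float64(-53.0), np.float64(59.8))]
tip [(np.float64(-0.5), np.float64(-10.5)), (np.float64(0.1), np.float64(2.3)), (np.float64(0.6), np.float64(14.0)), (np.float64(1.0), np.float64(21.4))]
brkL [(np.float64(-42.3), np.float64(17.6)), (np.float64(-40.9), np.float64(29.8)), (np.float64(-39.6), np.float64(41.0)), (np.float64(-38.8), np.float64(48.0))]
brkR [(np.float64(41.1), np.float64(19.7)), (np.float64(40.9), np.float64(31.9)), (np.float64(40.6), np.float64(43.1)), (np.float64(40.5), np.float64(50.1))]
```

```bash
python3 - <<'E'
import cv2
a=cv2.imread('pics/scene2.png')[160:250,210:330]; cv2.imwrite('pics/sc2b.png',cv2.resize(a,None,fx=6.5,fy=6.5,interpolation=cv2.INTER_CUBIC))
E
```

```text
(no output)
```

View pics/sc2b.png

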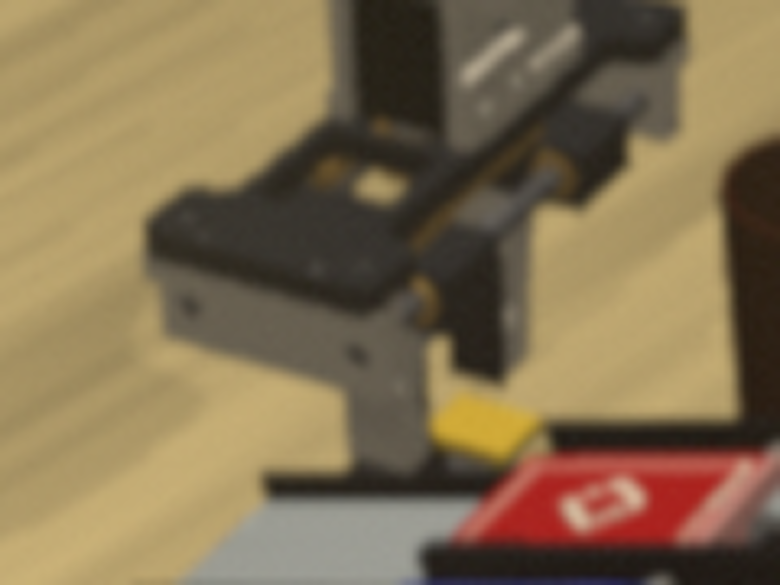

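```bash
python3 -m crank '[[0,0,0.003,0,130],[0,0,0.006,0,130],[0,0,0.0062,0,130],[0,0,0.0062,0,130],[0,0,0.0062,0,130],[0,0,0.0062,0,130],[0,0,0.0062,0,130]]'; python3 - <<'E'
from h import *
s=observe(); print(s["tcp_pos"],s["ft_force"],s["torque"],s["finger_gap"])
for n in("wrist","side","scene"): cv2.imwrite(f"pics/{n}4.png",camera(n))
a=cv2.imread('pics/side4.png')[120:300,250:450]; cv2.imwrite('pics/sd4_crop.png',cv2.resize(a,None,fx=3.3,fy=3.3,interpolation=cv2.INTER_CUBIC))
a=cv2.imread('pics/scene4.png')[170:310,190:370]; cv2.imwrite('pics/sc4_crop.png',cv2.resize(a,None,fx=4,fy=4,interpolation=cv2.INTER_CUBIC))
E
```

```text
clock: 5.25
tcp_pos: [502.2, 6.6, 45.2]
tcp_rot: [-0.002, 0.77, -0.638, 0.002]
ft_force: [-1.5, 0.3, 2.8]
finger_gap: 42.7
[502.22131857   6.61541504  45.18313087] [-1.54220616  0.26761346  2.75265256] [ 0.58496971  0.49006412 -0.07965927] 42.7239154679052
```

View pics/wrist4.png

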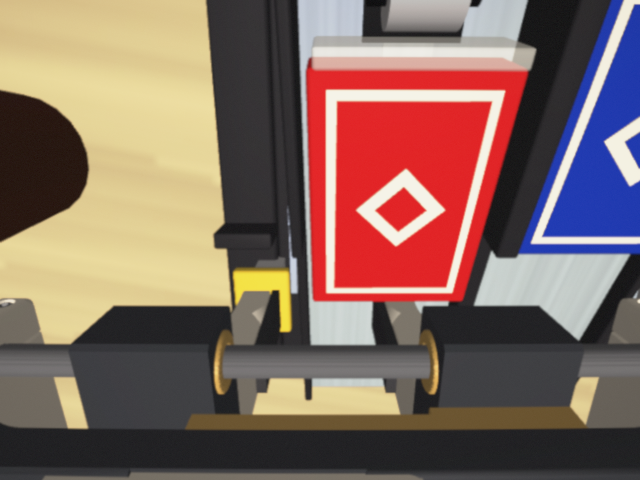

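View pics/sd4_crop.png

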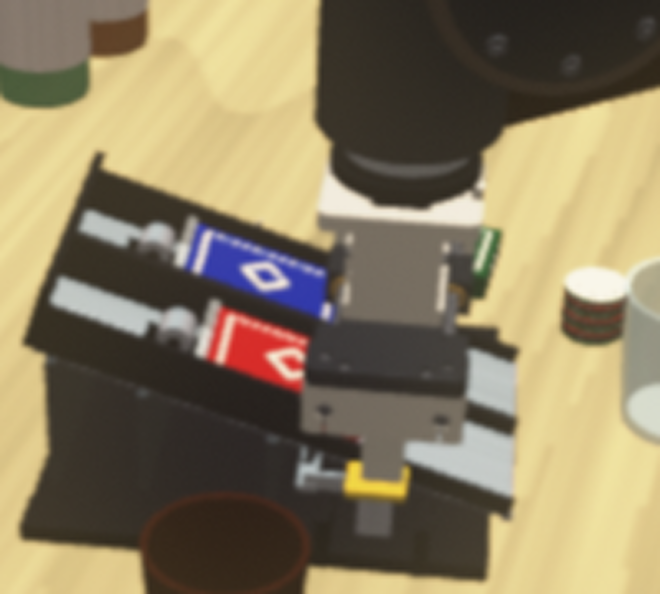

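View pics/sc4_crop.png

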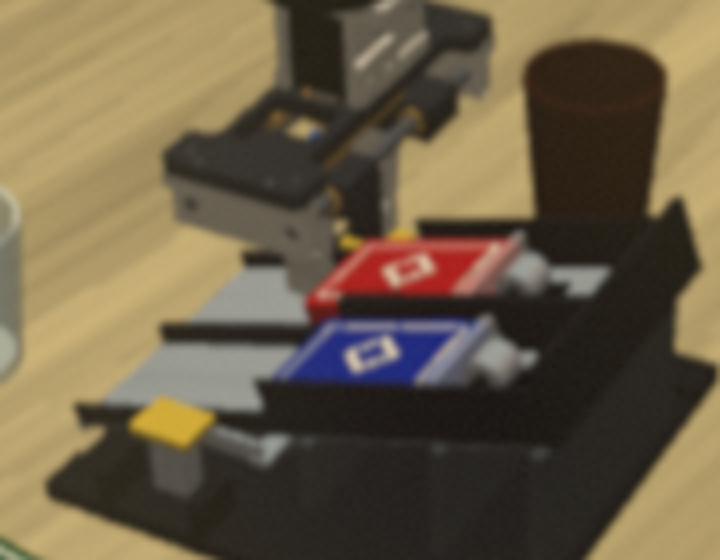

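```bash
python3 -m crank '[[0,0,0,0,130],[0,0,0,0,130],[0,0,0,0,130],[0,0,0,0,130]]'; python3 - <<'E'
from h import *
s=observe(); print(s["tcp_pos"],s["ft_force"])
w=camera("wrist"); cv2.imwrite("pics/wrist5.png",w)
o=cv2.imread("pics/wrist4.png"); print('mean diff',cv2.absdiff(w,o)[30:300,300:540].mean())
p=camera_params("wrist");ps=camera_params("scene")
X,e=tri([ray(p,(401,208),s),ray(ps,(292.6,237.2))]); print(X,e)
a=np.radians(18);y=np.radians(10.7)
O=np.array([554,-49,50]); yd=np.array([-np.sin(y),np.cos(y),0]);xd=np.array([np.cos(y)*np.cos(a),np.sin(y)*np.cos(a),np.sin(a)]);zd=np.cross(xd,yd)
for X in (X,): print('slide frame',xd@(X-O),yd@(X-O),zd@(X-O)-19)
for r in (ray(p,(401,208),s),ray(ps,(292.6,237.2))):
    l=((O+19*zd-r[0])@zd)/(r[1]@zd); Z=r[0]+l*r[1]-O; print('on deck-top plane',xd@Z,yd@Z)
E
```

```text
clock: 5.8
tcp_pos: [502.2, 6.6, 45.2]
tcp_rot: [-0.002, 0.77, -0.638, 0.002]
ft_force: [-1.4, 0.9, 2.4]
finger_gap: 42.8
[502.23004249   6.59603419  45.17383794] [-1.41270226  0.93809894  2.4129721 ]
mean diff 0.8063477366255144
[560.87168609  -8.91012695  73.59299102] [np.float64(0.535259511642276), np.float64(0.5352595116421931)]
slide frame 20.791412851909755 38.116979569572486 -0.9484007302389443
on deck-top plane 20.76423502917282 38.10397854526068
on deck-top plane 22.89424910228752 36.1873521991429
```

```bash
python3 - <<'E'
from workcell import *
print(sign_off()); s=observe(); print(s["tcp_pos"],s["ft_force"])
E
```

```text
the job is handed in; nothing more can be done
None
the job is handed in; nothing more can be done
```

The red deck is served. It was in the left lane, and I pressed the left key with one fingertip while the other finger stood on the slide and caught it. I handed the job in at about 5.9 s, with the key still held and the deck resting against the catching finger.

**Last checks before hand-in:**
- **Deck position:** about 25 mm out of its place (x ≈ 0.021–0.023 m in the slide frame). It lay flat to within about 1 mm and was not moving between two wrist pictures 0.55 s apart.
- **Key:** the fingertip was at 45.2 mm, which is about 11 mm down.
- **Forces:** about 1.4–1.5 N on the tool toward the dispenser's front, as expected from the deck pressing on the finger, and 2.4–2.8 N upward. The upward force is below the roughly 4.7 N expected at that key depth; the reading wanders by about 1 N. The pictures show the fingertip on the pad and the key down.
- **Other things:** the blue deck looked in its place by eye. I did not re-measure the other objects after the press; nothing came near them.

The two views differed by about 2 mm on the deck's position, within the stated calibration.

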